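# Stack a carrier plate and a footed panel on two dowels

## Task

Take the long aluminium carrier plate with the grey terminal block (not the shorter one) and set it down flat over both dowels of the dark steel assembly fixture, until it sits fully home. Then draw the tall footed panel from the front of the leaning stack without toppling the two low blank panels behind it, and set it upright over the same two dowels so that both feet sit fully home on the carrier plate, either way round. Lower both parts rather than dropping them, let go of everything, and leave the blanks, the shorter plate and the rest of the bench as they are.

Things in the scene. Friction and masses are not known exactly. Their poses are not given: they have to be found in the camera images.
- dowel_mid (a point): Midway between the fixture's two dowels, on its seat face, 20 mm above the bench. Fixed dark steel block 100 (x) x 190 (y) x 20 mm, z up. Dowels 8 mm across stand 50 mm either side along y, 27 mm high: 18 mm straight, then a nose tapering to 3 mm. It is about 0.3 m left or right of the bench's middle (varies), the stack opposite.
- plate_center (a point): Long carrier plate, loose, 0.2 kg, flat on mid-bench. Aluminium sheet 60 (x) x 140 (y) x 6 mm, z up, with 11 mm through-holes 50 mm either side along y; on its middle a grey terminal block 28 (x) x 44 (y) x 36 mm, to grip across x. Point: centre, 21 mm above the underside, 21 mm below the block's top. Fits either way round; home, it is 21 mm above dowel_mid.
- panel_center (a point): Tall footed panel, loose, 0.4 kg: centre of its aluminium sheet, 8 (x) x 140 (y) x 150 mm (z, up the sheet; top edge 75 mm up). Starts as the front one of the stack, feet to the robot, leaning back 0.22 rad (z tilts to its +x). Its top 65 mm stand clear above the blanks behind: pinch it there across x. See panel_holes for the feet.
- panel_holes (a point): Midway between the footed panel's two foot holes, underside (26 mm in -x, 75 mm in -z from panel_center, same axes). Feet stick out 40 mm from the sheet's -x face at its lower edge, each 34 mm wide, 6 mm thick, with an 11 mm through-hole 50 mm either side along y. Home on the plate, 6 mm above dowel_mid: sheet upright, feet either side of the terminal block.
- rack (a point): Rack of the leaning stack, fixed, dark steel: floor 135 (x) x 170 (y) x 8 mm on the bench, on which the panels stand; back rest 78 mm long, leaning back 0.22 rad. Point: underside of the floor, near its middle; z up, +x towards the back rest.
- blank_a_center (a point): Centre of the rear blank panel in the rack, 8 x 150 x 84 mm plain aluminium, z up the sheet, leaning back 0.22 rad on the back rest. Leave it leaning.
- blank_b_center (a point): Centre of the blank panel just behind the footed one, 8 x 130 x 82 mm plain aluminium, leaning on blank_a. Leave it leaning.
- short_plate_center (a point): Centre of the shorter carrier plate, 60 x 106 x 6 mm with holes only 66 mm apart and a smaller terminal block (42 mm in all), beyond the long one. It does not fit the fixture; leave it alone.
- spool_mid (a point): Grey solder spool, 54 mm across and 38 mm high, a bystander; point at its centre.
- jar_mid (a point): Glass jar, 60 mm across and 90 mm high, a bystander; point at its centre.
- driver_grip (a point): Screwdriver lying on the bench near the robot, a bystander.
- pliers_mid (a point): Pliers lying flat on the bench at the left, about 150 mm long and 16 mm high, a bystander.
Things that resemble listed ones, but are neither listed nor needed, are in the scene too. Leave any blue look-alike of the part that bears blank_a_center alone. What is shaped like the part that bears rack but brown is not meant.

How it is judged:
On the way, in this order (a step that is already met when the one before it is completed fails the run):
1. the long carrier plate is home over both dowels and released (horizontal distance between plate_center and dowel_mid below 0.004 m and angle between the y axis of plate_center and the y axis of dowel_mid, either way round below 0.06 rad and z of plate_center in the frame of dowel_mid between 0.0185 and 0.0235 m and angle between plate_center's own z axis and vertical below 0.05 rad and contact force between plate and the fingers below 0.1 N), for 0.2 s.
2. the footed panel is drawn clear of the rack, the blanks still leaning (horizontal distance between panel_center and rack above 0.15 m and angle between each of blank_a_center, blank_b_center's own z axis and vertical below 0.45 rad and distance of each of blank_a_center, blank_b_center from where it was at the start of the episode below 0.04 m), for 0.1 s.
3. the footed panel stands home on the carrier plate, over both dowels (horizontal distance between panel_holes and dowel_mid below 0.004 m and angle between the y axis of panel_holes and the y axis of dowel_mid, either way round below 0.06 rad and z of panel_holes in the frame of dowel_mid between 0.0035 and 0.0085 m and angle between panel_holes's own z axis and vertical below 0.05 rad), for 0.2 s.
At the end, for the whole second after the job is handed in: Plate flat, panel upright on it, both with both holes over the dowels (mid-points within 4 mm, aligned within 0.06 rad, tilt under 0.05 rad, height within 2.5 mm of home), at rest and released; both blanks still lean in the rack (tilt under 0.45 rad, moved under 40 mm) (all of step 1 and all of step 3 and angle between each of blank_a_center, blank_b_center's own z axis and vertical below 0.45 rad and distance of each of blank_a_center, blank_b_center from where it was at the start of the episode below 0.04 m and contact force between panel and the fingers below 0.1 N and linear speed of each of plate, panel below 0.02 m/s); the robot touches nothing.
It fails at once if a blank panel topples or is dragged out of place (tilt over 0.5 rad or moved over 50 mm) (angle between any of blank_a_center, blank_b_center's own z axis and vertical above 0.5 rad or distance of any of blank_a_center, blank_b_center from where it was at the start of the episode above 0.05 m).
It fails at once if the shorter plate or another bystander is moved over 40 mm (distance of any of short_plate_center, spool_mid, jar_mid, driver_grip, pliers_mid from where it was at the start of the episode above 0.04 m).
It fails at once if the plate or the panel is dropped (falls faster than 0.6 m/s, not in the fingers) ((contact force between plate and the fingers below 0.1 N and linear speed of plate above 0.6 m/s) or (contact force between panel and the fingers below 0.1 N and linear speed of panel above 0.6 m/s)).
It also fails if it takes over 64 s, if anything falls off the work surface, if the arm or the gripper's body presses on something with over 40 N, if the wrist force passes 120 N, or if a joint passes its speed limit or range.

## Robot

A 6-joint arm with a two-finger parallel gripper is mounted at the origin on the work surface. World frame = base frame: x ahead of the robot, y to its left, z up, the work surface at z = 0. Lengths are in m, angles in rad, forces in N, time in s.
With the tool pointing down it reaches from about 0.3 to 0.775 m from the base axis. Payload 14.6 kg.
Tool frame: the origin (TCP) lies midway between the tips of the shut fingers; the grasp point (between the pads) lies 19 mm behind it; z points along the fingers, y is the line along which they close (so a half turn about z gives the same grasp; the last joint's range is limited). The gripper opens to 85 mm and grips with 20 to 120 N. Pads are 22 mm wide; open, the fingers measure 114 mm over their backs; the gripper's body (76 mm by 85 mm) begins 54 mm behind the grasp point. The pads swing forward as they close: fully open they stand 13 mm farther back than shut.
Start: joints at [1.101, 0.3, 1.521, -0, 1.321, -0.067], TCP at [0.216, 0.506, 0.231] pointing down, gripper open.
Joint ranges: [-3.03, 3.03], [-0.79, 2.21], [0.23, 2.52], [-1.04, 4.18], [0, 3.07], [-2.55, 2.55]. Speed limits (rad/s): [2.22, 2.22, 2.57, 3.14, 3.14, 3.14].

## Interface

Orientations are given as a rotation vector (axis times angle).
In Python, from rig import readout, eyes, job gives the robot as it stands. The module is installed in compiled form; this text tells all that it offers.
- The arm moves only by the shell command python3 -m pendant 'ROWS' [FORCE]. ROWS is JSON, a list of rows, each a list of 3 entries, a list of its own where there are three numbers: the opening, from -1 (shut) to 1 (fully open), then the shift along the tool's x, y, z normalised to -1 to 1, where 1 is 4 cm, then the turn about the tool's z normalised to -1 to 1, where 1 is 90 degrees. A call has 1 to 20 rows; each row shifts and turns the commanded pose from where the row before left it, along the tool's axes as they then stand; what a row does not reach is not made up. A row lasts 1/10 s, in which the tool goes at most 50 mm and 8.59 degrees, less where a joint would pass 70% of its speed; a pose out of reach is approached as far as the arm can. A call with a number of a shift or a turn outside -1 to 1 is refused whole. A call with a gripper value outside its range is refused whole. The fingers move at their own pace and stop on an object; FORCE is the grip in N (left out, the last holds). Time passes only in rows, so rows that do not move let the fingers close. It gives the time, the measured TCP pose, the force, the opening and the grip force at its end, in the units of the state.
- readout.get_state(): the state, without advancing time (a new reading comes with each control period).
- eyes.read_camera(name): name is "scene" or "side" or "wrist"; returns a dict with "frame" (480x640x3 uint8, red, green, blue), "camera_matrix" (3x3 intrinsics, pixels), "R" (3x3) and "t" (3): a world point X has camera coordinates R X + t. Camera axes: x right, y down, z forward; pixel columns grow to the right and rows downward; lengths in m; the calibration is good to about 2 mm. A picture is of the moment at which its call begins. There is no depth.
- job.close_job(): hands the job in; it is judged then, once.
Trained networks look in the newest picture that a camera, given by its name, has taken for a name from the list of things; names that differ only in an ending like _2 or _b are one class to them, and where a whole thing is asked for, a point or a joint stands for the part that bears it (a point fixed in the world has none). Each returns a list of dicts, best first, with "conf" (0 to 1); they miss things now and then, are a little off and sometimes report something else, mostly with a low value. They report only what shows in the picture. A call takes as long as a camera call. They do not tell look-alikes from the thing itself.
- eyes.find_in(thing, camera): "box" ([centre column, centre row, width, height] in pixels, round what is visible of it).
- eyes.trace(thing, camera): "pixels" (480x640 bool, what is visible of it) and "box" ([centre column, centre row, width, height] in pixels, round what is visible of it).
The state is a dict: "clock": time; "qpos": joint angles; "qvel": joint speeds; "tau": joint torques, N m; "tool_pos": TCP position; "ee_rot": TCP orientation; "wrist_force": force on the tool from outside, world axes, zero at the start; "torque": the same for the moment, N m; "opening": finger opening in m; "grasp_force": force on a finger pad.
Only numpy, scipy, OpenCV 4.12 (cv2) and the standard library are available. Lean on these libraries where they do the work, as an engineer would, in place of code of your own. Each camera call takes 0.05 s, during which the arm holds its last target. There are 200 camera calls.

## Working session

There is one attempt and no reset: what is moved stays moved. The work goes in short steps, Python scripts to look and compute and a shell command to move; the robot and the scene stay as the last step left them, time stands still between calls to the robot, and variables do not carry over. Pictures are saved under pics/ and viewed, at most 13 in all, crops included, and the job is handed in when it is done.

```bash
mkdir -p pics; cat > h.py <<'E'
import numpy as np,cv2
from rig import readout,eyes,job
from scipy.spatial.transform import Rotation as Ro
def snap(n,f=None):
    c=eyes.read_camera(n)
    if f: cv2.imwrite('pics/'+f,c['frame'][:,:,::-1])
    return c
def onz(c,px,z):
    K,R,t=c['camera_matrix'],np.array(c['R']),np.array(c['t'])
    d=R.T@np.linalg.inv(K)@np.array([px[0],px[1],1.]);o=-R.T@t
    return o+d*(z-o[2])/d[2]
def proj(c,X):
    p=(np.array(c['R'])@np.atleast_2d(X).T+np.array(c['t'])[:,None]);p=np.array(c['camera_matrix'])@p
    return (p[:2]/p[2]).T
E
python3 - <<'E'
from h import *
s=readout.get_state();print({k:np.round(v,3).tolist() for k,v in s.items()})
for n in('scene','side'):
    c=snap(n,n+'0.png');print(n,'cam at',(-np.array(c['R']).T@c['t']).round(3))
    for t in('dowel_mid','plate_center','panel_center','rack','blank_a_center','short_plate_center','spool_mid','jar_mid'):
        print(t,[(round(d['conf'],2),np.round(d['box']).tolist()) for d in eyes.find_in(t,n)][:4])
E
```

```text
{'clock': 0.0, 'qpos': [1.101, 0.301, 1.522, -0.0, 1.321, -0.067], 'qvel': [0.001, 0.001, -0.0, -0.0, 0.0, -0.001], 'tau': [-0.0, -54.35, -36.179, -0.0, 0.004, 0.0], 'tool_pos': [0.215, 0.506, 0.231], 'ee_rot': [-0.628, -3.078, 0.002], 'wrist_force': [0.478, -0.916, -0.46], 'torque': [-0.003, 0.041, 0.013], 'grasp_force': 0.0, 'opening': 0.085}
scene cam at [ 1.    -0.598  1.151]
dowel_mid [(0.74, [210.0, 429.0, 103.0, 100.0])]
plate_center [(0.8, [283.0, 313.0, 58.0, 50.0])]
panel_center [(0.56, [348.0, 228.0, 60.0, 63.0])]
rack [(0.97, [342.0, 250.0, 78.0, 63.0]), (0.82, [378.0, 146.0, 74.0, 53.0])]
blank_a_center [(0.62, [274.0, 182.0, 60.0, 38.0]), (0.53, [352.0, 240.0, 52.0, 53.0])]
short_plate_center [(0.98, [363.0, 399.0, 43.0, 51.0])]
spool_mid [(0.97, [417.0, 314.0, 23.0, 31.0])]
jar_mid [(0.95, [318.0, 457.0, 30.0, 45.0])]
side cam at [ 0.288 -0.738  0.828]
dowel_mid [(0.95, [402.0, 424.0, 77.0, 102.0])]
plate_center [(0.72, [403.0, 424.0, 76.0, 101.0]), (0.57, [333.0, 311.0, 31.0, 44.0]), (0.54, [498.0, 363.0, 38.0, 50.0])]
panel_center [(0.92, [315.0, 222.0, 28.0, 74.0])]
rack [(0.84, [249.0, 175.0, 45.0, 37.0]), (0.76, [319.0, 238.0, 50.0, 56.0])]
blank_a_center [(0.88, [204.0, 239.0, 58.0, 31.0])]
short_plate_center [(0.92, [456.0, 311.0, 47.0, 40.0])]
spool_mid [(0.67, [414.0, 246.0, 20.0, 23.0]), (0.24, [335.0, 313.0, 32.0, 45.0])]
jar_mid [(0.82, [498.0, 362.0, 37.0, 54.0])]
```

View pics/scene0.png

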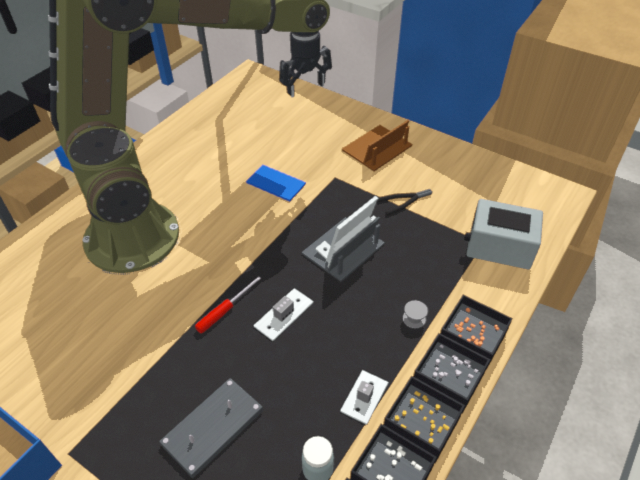

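View pics/side0.png

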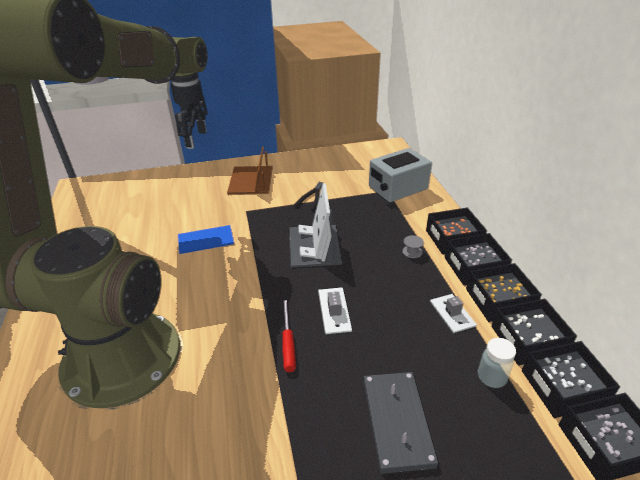

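The long plate is at scene (283,313) and side (335,310). The look-alike is the short plate at scene (363,399). The fixture is at scene (210,429) with its dowels at about (190,440) and (229,405). The grey rack with the panel is at scene (345,235); the brown rack (378,146) and the blue part (276,182) are decoys. Next I'll measure by silhouette fit.

```bash
cat >> h.py <<'E'
from scipy.optimize import minimize
def box(c,s):
    return np.array([[c[0]+a*s[0]/2,c[1]+b*s[1]/2,c[2]+d*s[2]/2] for a in(-1,1) for b in(-1,1) for d in(-1,1)])
# models, origin = named point with z up
FIX=[box((0,0,-.010),(.1,.19,.02))]
PLATE=[box((0,0,-.018),(.06,.14,.006)),box((0,0,.003),(.028,.044,.036))]
SHORT=[box((0,0,-.018),(.06,.106,.006))]
PANEL=[box((0,0,0),(.008,.14,.15))]+[box((-.024,y,-.072),(.04,.034,.006)) for y in(-.05,.05)]
def sil(c,M,p,z,tilt=0):
    Rm=Ro.from_euler('z',p[2]).as_matrix()@Ro.from_euler('y',tilt).as_matrix()
    im=np.zeros((480,640),np.uint8)
    for b in M:
        q=proj(c,b@Rm.T+[p[0],p[1],z]);h=cv2.convexHull(np.round(q*16).astype(np.int32))
        cv2.fillConvexPoly(im,h,255,cv2.LINE_AA,4)
    return im/255.
def fit(views,M,p0,z,tilt=0):
    def f(p):
        e=0
        for c,m in views:
            s=sil(c,M,p,z,tilt);e+=1-np.minimum(s,m).sum()/np.maximum(s,m).sum()
        return e/len(views)
    best=None
    for dy in(-.3,0,.3):
        r=minimize(f,p0,method='Nelder-Mead',options=dict(initial_simplex=np.array(p0)+[[0,0,dy],[.02,0,dy],[0,.02,dy],[0,0,dy+.2]],xatol=1e-5,fatol=1e-5))
        if best is None or r.fun<best.fun: best=r
    return best.x,best.fun
def mask(t,n,near=None):
    L=eyes.trace(t,n)
    if near is not None: L=[d for d in L if np.hypot(d['box'][0]-near[0],d['box'][1]-near[1])<25]
    return L[0]['pixels'].astype(float) if L else None
E
python3 - <<'E'
from h import *
cs={n:snap(n) for n in('scene','side')}
w=snap('wrist','w0.png')
C=[('dowel_mid',FIX,.02,0,(210,429),(402,424)),('plate_center',PLATE,.021,0,(283,313),(333,311)),('panel_center',PANEL,.085,.22,(348,228),(315,222))]
for t,M,z,ti,a,b in C:
    v=[(cs[n],mask(t,n,q)) for n,q in(('scene',a),('side',b))]
    p0=[*onz(cs['scene'],a,z)[:2],0];print(t,p0)
    for vv in (v,v[:1],v[1:]):
        vv=[x for x in vv if x[1] is not None]
        if vv: print(len(vv),*[np.round(x,4) for x in fit(vv,M,p0,z,ti)])
for t in('panel_center','rack'): print(t,[(round(d['conf'],2),np.round(d['box']).tolist()) for d in eyes.find_in(t,'wrist')])
E
```

```text
dowel_mid [np.float64(0.5316518806479993), np.float64(-0.2988150879440646), 0]
2 [ 0.5261 -0.2874 -0.1539] 0.0496
1 [ 0.526  -0.2878 -0.1569] 0.0395
1 [ 0.5266 -0.2849 -0.1481] 0.0529
plate_center [np.float64(0.4878685573849143), np.float64(0.009545657522384121), 0]
2 [ 0.4822  0.0196 -0.1024] 0.0862
1 [ 0.4798  0.0183 -0.0709] 0.1009
1 [ 0.4829  0.0209 -0.0987] 0.0608
panel_center [np.float64(0.5006736229393653), np.float64(0.26878469971115704), 0]
2 [ 0.5083  0.2701 -0.1748] 0.3132
1 [ 0.5081  0.2711 -0.1142] 0.47
1 [ 0.5084  0.2701 -0.1806] 0.1236
panel_center []
rack [(0.82, [234.0, 459.0, 89.0, 35.0]), (0.58, [538.0, 281.0, 203.0, 187.0])]
```

View pics/w0.png

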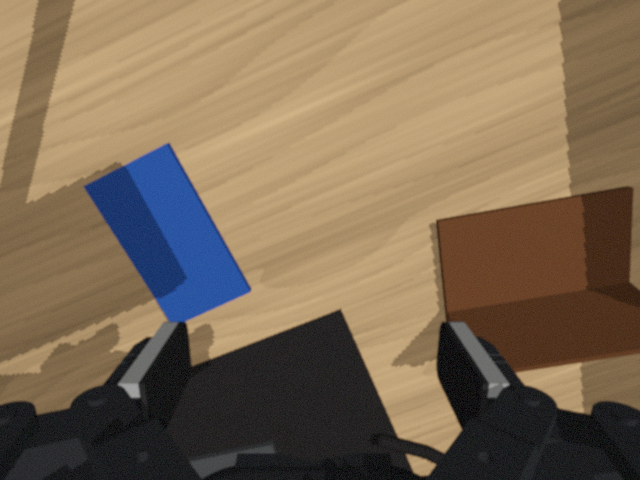

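The wrist picture shows the blue decoy (165,235), the brown decoy rack (540,280), and the pliers' tip with the grey rack's edge at the bottom (230,460). The fits agree: plate (0.482, 0.020), fixture (0.526, -0.287), panel about (0.508, 0.270). I'll check the plate choice with a close-up from the wrist.

```bash
cat >> h.py <<'E'
def plan(x,y,z,yaw,off=0):
    """yaw: world direction of tool y (mod pi)"""
    s=readout.get_state();R=Ro.from_rotvec(s['ee_rot']).as_matrix()
    d=R.T@(np.array([x,y,z])-s['tool_pos'])/.04
    cur=np.arctan2(R[1,1],R[0,1]);dy=(yaw-cur+np.pi/2)%np.pi-np.pi/2
    print('pos',np.round(s['tool_pos'],4),'yaw',round(cur,4),'z',R[:,2].round(3),'q6',round(s['qpos'][5],2),'F',np.round(s['wrist_force'],1),'op',round(s['opening'],4),'g',round(s['grasp_force'],1),'t',round(s['clock'],2))
    print('shift units',d.round(3),'turn units',round(-dy/(np.pi/2),4))
E
python3 - <<'E'
from h import *
s=readout.get_state();R=Ro.from_rotvec(s['ee_rot']).as_matrix();c=snap('wrist')
Rc=np.array(c['R']);o=-Rc.T@c['t'];print('cam in tool',(R.T@(o-s['tool_pos'])).round(4),'view dir',(R.T@Rc[2]).round(3),'right',(R.T@Rc[0]).round(3),'f',c['camera_matrix'][0][0])
plan(.482,.02,.2,-.1)
E
```

```text
cam in tool [ 0.0764 -0.0005 -0.1421] view dir [-0.296 -0.001  0.955] right [-0.     1.     0.001] f 424.0230329176569
pos [0.2156 0.506  0.2313] yaw 1.168 z [ 0. -0. -1.] q6 -0.07 F [-0.5  0.9 -0.7] op 0.0856 g 0.0 t 1.5
shift units [-10.889  -8.566   0.782] turn units 0.8072
```

```bash
python3 -m pendant '[[1,[-0.9,-0.71,0.06],0],[1,[-0.9,-0.71,0.06],0],[1,[-0.9,-0.71,0.06],0],[1,[-0.9,-0.71,0.06],0],[1,[-0.9,-0.71,0.06],0],[1,[-0.9,-0.71,0.06],0],[1,[-0.9,-0.71,0.06],0],[1,[-0.9,-0.71,0.06],0],[1,[-0.9,-0.71,0.06],0],[1,[-0.9,-0.71,0.06],0],[1,[-0.9,-0.71,0.06],0],[1,[-0.9,-0.71,0.06],0]]' 40
python3 -m pendant '[[1,[0,0,0],0.09],[1,[0,0,0],0.09],[1,[0,0,0],0.09],[1,[0,0,0],0.09],[1,[0,0,0],0.09],[1,[0,0,0],0.09],[1,[0,0,0],0.09],[1,[0,0,0],0.09],[1,[0,0,0],0.087],[1,[0,0,0],0]]'
python3 - <<'E'
from h import *
plan(.482,.02,.2,-.1)
w=snap('wrist','w1.png')
m=mask('plate_center','wrist')
print(m is not None and m.sum())
for d in eyes.find_in('plate_center','wrist'):print(d['conf'],np.round(d['box']))
if m is not None: print(fit([(w,m)],PLATE,[.482,.02,-.1],.021))
E
```

```text
clock: 2.7
tool_pos: [0.4801, 0.0212, 0.2026]
ee_rot: [0.629, 3.078, 0.0]
wrist_force: [-0.9, 0.6, 0.7]
opening: 0.0856
grasp_force: 0.0
clock: 3.7
tool_pos: [0.4794, 0.0231, 0.2025]
ee_rot: [2.332, 2.105, 0.0]
wrist_force: [-0.5, 0.7, 0.1]
opening: 0.0851
grasp_force: 0.0
pos [0.4794 0.0231 0.2025] yaw -0.1019 z [ 0. -0. -1.] q6 0.07 F [-0.5  0.7  0.1] op 0.0851 g 0.0 t 3.7
shift units [-0.07   0.072  0.063] turn units -0.0012
12014.0
0.84 [318. 211.  77. 169.]
(array([ 0.48019946,  0.01972661, -0.11544923]), np.float64(0.055212692621253834))
```

View pics/w1.png

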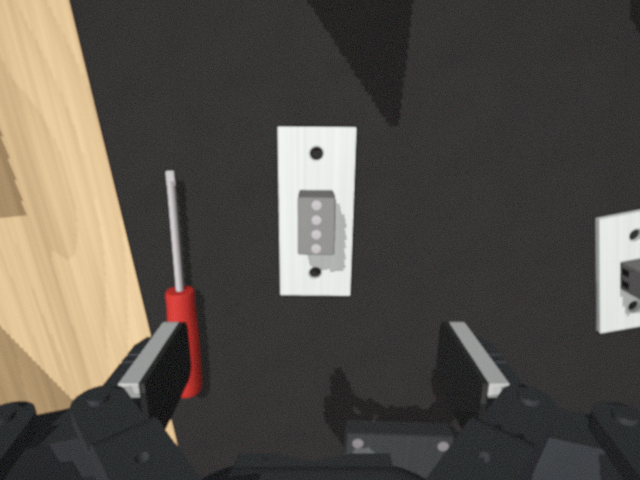

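It is the right plate: long, with wide-spaced holes at (316,153) and (315,272) and the block at (317,222). The short one is at the right edge (620,275). I'll refine on the holes.

```bash
python3 - <<'E'
from h import *
w=snap('wrist');g=cv2.cvtColor(w['frame'],cv2.COLOR_RGB2GRAY).astype(float)
P=[]
for a in((316,153),(315,272)):
    r=9;sub=g[a[1]-r:a[1]+r+1,a[0]-r:a[0]+r+1];W=np.clip(150-sub,0,None);yy,xx=np.mgrid[-r:r+1,-r:r+1];W[np.hypot(yy,xx)>8.5]=0
    p=np.array(a)+[(W*xx).sum()/W.sum(),(W*yy).sum()/W.sum()];P.append(onz(w,p,.005));print(p.round(1),P[-1].round(4))
d=P[0]-P[1];c=(P[0]+P[1])/2;yaw=np.arctan2(-d[0],d[1]);print('mid',c.round(4),'dist',np.linalg.norm(d),'yaw',yaw)
plan(c[0],c[1],.013,yaw if abs(yaw)<1 else yaw-np.pi)
E
```

```text
[316.5 152.8] [0.4854 0.07   0.005 ]
[314.4 271.5] [ 0.4743 -0.0287  0.005 ]
mid [0.4799 0.0206 0.005 ] dist 0.09934025942529699 yaw -0.11162904168745398
pos [0.4794 0.0231 0.2025] yaw -0.0964 z [ 0. -0. -1.] q6 0.07 F [-0.2 -0.8 -0.1] op 0.0857 g 0.0 t 3.9
shift units [-0.06   0.016  4.738] turn units 0.0097
```

```bash
python3 -m pendant '[[1,[-0.06,0.016,0.9],0.008],[1,[0,0,0.9],0],[1,[0,0,0.9],0],[1,[0,0,0.9],0],[1,[0,0,0.6],0],[1,[0,0,0.3],0],[1,[0,0,0.2],0],[-1,[0,0,0],0],[-1,[0,0,0],0],[-1,[0,0,0],0],[-1,[0,0,0],0],[-1,[0,0,0],0],[-1,[0,0,0],0]]' 40
python3 - <<'E'
from h import *
plan(.4799,.0206,.013,-.1116)
E
```

```text
clock: 5.2
tool_pos: [0.4804, 0.0207, 0.0154]
ee_rot: [2.342, 2.093, 0.002]
wrist_force: [-1.0, 0.1, 6.2]
opening: 0.0272
grasp_force: 40.5
pos [0.4804 0.0207 0.0154] yaw -0.1121 z [ 0.002 -0.    -1.   ] q6 0.08 F [-1.   0.1  6.2] op 0.0272 g 40.5 t 5.2
shift units [-0.003 -0.011  0.06 ] turn units -0.0003
```

Before lifting I want a close look at the dowels with an unobstructed wrist view. I'll open, look at the fixture, and come back.

```bash
python3 -m pendant '[[1,[0,0,0],0],[1,[0,0,0],0],[1,[0,0,-0.3],0],[1,[0,0,-0.9],0],[1,[0,0,-0.9],0],[1,[0,0,-0.9],0],[1,[0,0,-0.9],0],[1,[-0.9,0.25,-0.7],0],[1,[-1,0.28,0],0],[1,[-1,0.28,0],0],[1,[-1,0.28,0],0],[1,[-1,0.28,0],0],[1,[-1,0.28,0],0],[1,[-1,0.28,0],0],[1,[-0.6,0.15,0],0],[1,[0,0,0],0]]'
python3 - <<'E'
from h import *
plan(.526,-.287,.2,-.154)
w=snap('wrist','w2.png')
m=mask('dowel_mid','wrist')
if m is not None: print(fit([(w,m)],FIX,[.526,-.287,-.15],.02))
for yaw in(-.154,):
  for s in(-.05,.05): print(proj(w,np.array([[.526-s*np.sin(yaw),-.287+s*np.cos(yaw),z] for z in(.02,.047)])).round())
E
```

```text
clock: 6.8
tool_pos: [0.5285, -0.2895, 0.1989]
ee_rot: [2.345, 2.09, -0.0]
wrist_force: [1.0, -0.4, 0.2]
opening: 0.0853
grasp_force: 0.0
pos [ 0.5285 -0.2895  0.1989] yaw -0.1151 z [-0. -0. -1.] q6 -0.45 F [ 1.  -0.4  0.2] op 0.0853 g 0.0 t 6.8
shift units [ 0.054 -0.068 -0.028] turn units 0.0248
(array([ 0.52432271, -0.28694582, -0.1461828 ]), np.float64(0.033987027831374195))
[[309. 275.]
 [308. 288.]]
[[314. 148.]
 [314. 151.]]
```

View pics/w2.png

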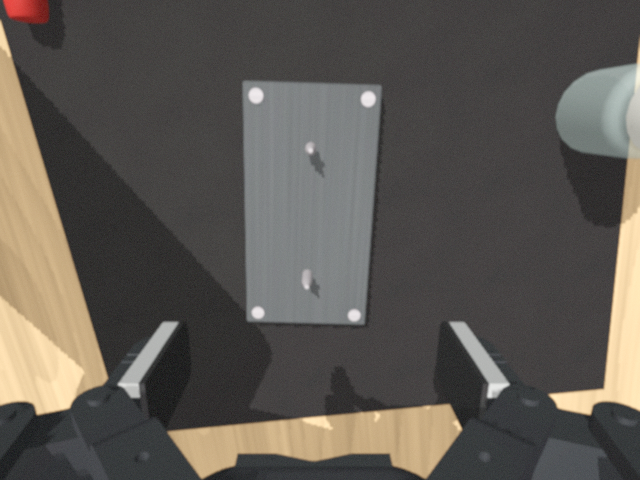

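```bash
python3 - <<'E'
from h import *
w=snap('wrist');g=cv2.cvtColor(w['frame'],cv2.COLOR_RGB2GRAY).astype(float)
def sild(x,y):
    im=np.zeros((480,640),np.uint8);a=np.linspace(0,6.283,24)
    for z0,z1,r0,r1 in((.02,.038,.004,.004),(.038,.047,.004,.0015)):
        q=proj(w,np.array([[x+r*np.cos(t),y+r*np.sin(t),z] for z,r in((z0,r0),(z1,r1)) for t in a]))
        cv2.fillConvexPoly(im,cv2.convexHull(np.round(q*16).astype(np.int32)),255,cv2.LINE_AA,4)
    yy,xx=np.mgrid[:480,:640];return np.array([(im*xx).sum(),(im*yy).sum()])/im.sum()
P=[]
for a in((310,148),(307,279)):
    x0,y0=a[0]-14,a[1]-16;sub=g[y0:y0+32,x0:x0+28];bg=np.median(sub);W=np.clip(sub-bg-15,0,60)
    n,l,st,ce=cv2.connectedComponentsWithStats((W>0).astype(np.uint8));k=1+np.argmax(st[1:,4]);W[l!=k]=0
    yy,xx=np.mgrid[:32,:28];p=np.array([x0+(W*xx).sum()/W.sum(),y0+(W*yy).sum()/W.sum()])
    X=onz(w,p,.032)[:2]
    for _ in range(5):
        e=p-sild(*X);X=X+(onz(w,p+e,.032)-onz(w,p,.032))[:2]
    P.append(X);print(p.round(1),st[k],bg,X.round(4))
d=P[0]-P[1];print('mid',(P[0]+P[1])/2,'dist',np.linalg.norm(d),'yaw',np.arctan2(-d[0],d[1]))
S=[onz(w,p,.021) for p in((256,95.5),(368,99),(258,312.5),(354,315))];print('screws',np.round(S,4).tolist(),np.mean(S,0))
plan(.4799,.0206,.015,-.1116)
E
```

```text
[309.7 152.1] [ 9 14 10 12 96] 133.0 [ 0.5307 -0.2365]
[305.8 283.3] [  9  10   9  21 161] 132.0 [ 0.5159 -0.3367]
mid [ 0.52331186 -0.28659845] dist 0.10132336649702145 yaw -0.14608249729295267
screws [[0.4971, -0.1938, 0.021], [0.5761, -0.2052, 0.021], [0.4728, -0.3619, 0.021], [0.5518, -0.3732, 0.021]] [ 0.52444208 -0.2835334   0.021     ]
pos [ 0.5288 -0.2862  0.1989] yaw -0.112 z [ 0.  0. -1.] q6 -0.45 F [ 0.2 -0.6  0.2] op 0.0851 g 0.0 t 6.95
shift units [ 7.485 -2.072  4.599] turn units -0.0003
```

```bash
python3 -m pendant '[[1,[1,-0.28,0],0],[1,[1,-0.28,0],0],[1,[1,-0.28,0],0],[1,[1,-0.28,0],0],[1,[1,-0.28,0],0],[1,[1,-0.28,0],0],[1,[1,-0.28,0],0],[1,[0.485,-0.11,0.8],0],[1,[0,0,0.9],0],[1,[0,0,0.9],0],[1,[0,0,0.9],0],[1,[0,0,0.6],0],[1,[0,0,0.3],0],[1,[0,0,0.17],0],[1,[0,0,0],0]]'
python3 - <<'E'
from h import *
plan(.4799,.0206,.015,-.1116)
E
```

```text
clock: 8.45
tool_pos: [0.4802, 0.0203, 0.016]
ee_rot: [2.342, 2.094, 0.0]
wrist_force: [0.1, -0.2, 0.7]
opening: 0.0853
grasp_force: 0.0
pos [0.4802 0.0203 0.016 ] yaw -0.1117 z [ 0.  0. -1.] q6 0.08 F [ 0.1 -0.2  0.7] op 0.0853 g 0.0 t 8.45
shift units [ 0.006 -0.009  0.025] turn units -0.0001
```

```bash
python3 -m pendant '[[-1,[0,0,0],0],[-1,[0,0,0],0],[-1,[0,0,0],0],[-1,[0,0,0],0],[-1,[0,0,0],0],[-1,[0,0,0],0],[-1,[0,0,-0.3],0],[-1,[0,0,-0.7],0],[-1,[0,0,-0.7],0],[-1,[0,0,-0.7],0],[-1,[0,0,-0.1],0],[-1,[0,0,0],0]]' 60
python3 - <<'E'
from h import *
plan(.5235,-.2868,.116,-.146)
E
```

```text
clock: 9.65
tool_pos: [0.4803, 0.02, 0.1164]
ee_rot: [2.342, 2.093, 0.002]
wrist_force: [-0.8, 0.0, -1.8]
opening: 0.0269
grasp_force: 59.6
pos [0.4803 0.02   0.1164] yaw -0.1122 z [ 0.001 -0.    -1.   ] q6 0.08 F [-0.8  0.  -1.8] op 0.0269 g 59.6 t 9.65
shift units [-7.501  1.932  0.011] turn units 0.0215
```

```bash
python3 -m pendant '[[-1,[-0.5,0.13,0],0],[-1,[-0.9,0.23,0],0],[-1,[-0.9,0.23,0],0],[-1,[-0.9,0.23,0],0],[-1,[-0.9,0.23,0],0],[-1,[-0.9,0.23,0],0],[-1,[-0.9,0.23,0],0],[-1,[-0.9,0.24,0],0],[-1,[-0.5,0.14,0],0],[-1,[-0.2,0.05,0],0.01],[-1,[0,0,0],0.011],[-1,[0,0,0],0],[-1,[0,0,0],0]]'
python3 - <<'E'
from h import *
plan(.5235,-.2868,.072,-.146)
for n in('scene','side','wrist'):
    c=snap(n,'p3_%s.png'%n);m=mask('plate_center',n)
    if m is not None:
        z=readout.get_state()['tool_pos'][2]-.0154+.021
        print(n,m.sum(),fit([(c,m)],PLATE,[.5235,-.2868,-.146],z))
E
```

```text
clock: 10.95
tool_pos: [0.5237, -0.2856, 0.1155]
ee_rot: [-2.375, -2.055, 0.0]
wrist_force: [-0.7, 0.2, -1.9]
opening: 0.0269
grasp_force: 59.5
pos [ 0.5237 -0.2856  0.1155] yaw -0.144 z [-0.  0. -1.] q6 -0.42 F [-0.7  0.2 -1.9] op 0.0269 g 59.5 t 10.95
shift units [-3.100e-02  1.000e-03  1.088e+00] turn units 0.0013
scene 1715.0 (array([ 0.5244268 , -0.28625213, -0.13822624]), np.float64(0.2875186764449499))
side 1807.0 (array([ 0.52539777, -0.28552521, -0.14471027]), np.float64(0.31322889287344524))
wrist 41783.0 (array([ 0.52286483, -0.28625614, -0.14542341]), np.float64(0.18703530722734263))
```

```bash
python3 -m pendant '[[-1,[-0.03,0,0.5],0],[-1,[0,0,0.5],0],[-1,[0,0,0.3],0],[-1,[0,0,0.15],0],[-1,[0,0,0.1],0],[-1,[0,0,0.1],0]]'
python3 - <<'E'
from h import *
plan(.5235,-.2868,.0355,-.146);print(readout.get_state()['torque'])
E
```

```text
clock: 11.85
tool_pos: [0.5241, -0.288, 0.0503]
ee_rot: [2.376, 2.054, 0.001]
wrist_force: [2.6, 3.1, -0.1]
opening: 0.0269
grasp_force: 59.7
pos [ 0.5241 -0.288   0.0503] yaw -0.1451 z [ 0.002 -0.    -1.   ] q6 -0.42 F [ 2.6  3.1 -0.1] op 0.0269 g 59.7 t 11.85
shift units [ 0.028 -0.021  0.371] turn units 0.0006
[ 0.45809375 -0.37530314 -0.02006515]
```

```bash
python3 -m pendant '[[-1,[0.025,0.02,0.05],0],[-1,[0,0,0.07],0],[-1,[0,0,0.07],0],[-1,[0,0,0.07],0],[-1,[0,0,0.05],0],[-1,[0,0,0.03],0],[-1,[0,0,0],0]]'
python3 - <<'E'
from h import *
plan(.5235,-.2868,.0355,-.146);print(readout.get_state()['torque'])
E
```

```text
clock: 12.55
tool_pos: [0.5244, -0.2872, 0.0363]
ee_rot: [2.377, 2.054, -0.0]
wrist_force: [-0.9, 1.4, 2.6]
opening: 0.0271
grasp_force: 59.8
pos [ 0.5244 -0.2872  0.0363] yaw -0.1452 z [ 0. -0. -1.] q6 -0.42 F [-0.9  1.4  2.6] op 0.0271 g 59.8 t 12.55
shift units [ 0.005 -0.025  0.021] turn units 0.0005
[ 0.11040499  0.32788157 -0.00795299]
```

```bash
python3 -m pendant '[[-1,[0,0,0.03],0],[-1,[0,0,0],0],[1,[0,0,0],0],[1,[0,0,0],0],[1,[0,0,0],0],[1,[0,0,-0.3],0],[1,[0,0,-0.8],0],[1,[0,0,-0.9],0],[1,[0,0,-0.9],0],[1,[0,0,-0.9],0],[1,[0,0,-0.3],0],[1,[0,0,0],0],[1,[0,0,0],0]]'
python3 - <<'E'
from h import *
w=snap('wrist','w4.png');m=mask('plate_center','wrist')
print(fit([(w,m)],PLATE,[.5235,-.2868,-.146],.041))
plan(.49,.28,.28,-.18)
E
```

```text
clock: 13.85
tool_pos: [0.5241, -0.2869, 0.1979]
ee_rot: [-2.376, -2.054, 0.001]
wrist_force: [0.4, 0.0, -0.5]
opening: 0.0854
grasp_force: 0.0
(array([ 0.52359777, -0.28747347, -0.14274999]), np.float64(0.050095954584711055))
pos [ 0.524  -0.2868  0.1972] yaw -0.1453 z [-0.002  0.001 -1.   ] q6 -0.42 F [-0.4  0.1 -0.1] op 0.0853 g 0.0 t 13.95
shift units [13.901 -2.896 -2.048] turn units 0.0221
```

View pics/w4.png

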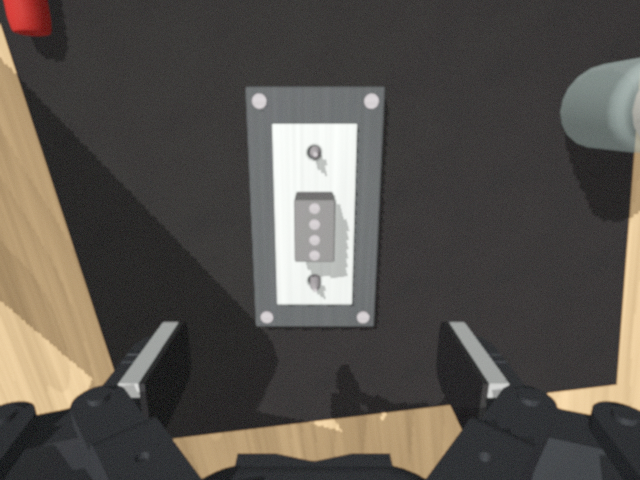

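The plate is seated, with the dowels standing through both holes at (314,152) and (315,282). Now I'll look at the panel from above.

```bash
python3 -m pendant '[[1,[0.9,-0.2,-0.3],0.022],[1,[1,-0.2,-0.3],0],[1,[1,-0.2,-0.3],0],[1,[1,-0.2,-0.3],0],[1,[1,-0.2,-0.3],0],[1,[1,-0.2,-0.3],0],[1,[1,-0.2,-0.2],0],[1,[1,-0.2,0],0],[1,[1,-0.2,0],0],[1,[1,-0.2,0],0],[1,[1,-0.2,0],0],[1,[1,-0.2,0],0],[1,[1,-0.2,0],0],[1,[1,-0.2,0],0],[1,[0,0,0],0],[1,[0,0,0],0]]'
python3 - <<'E'
from h import *
w=snap('wrist','w5.png');s=snap('side')
m=mask('panel_center','wrist');ms=mask('panel_center','side')
for v in([(w,m)],[(s,ms)],[(w,m),(s,ms)]):
    if all(x[1] is not None for x in v): print(fit(v,PANEL,[.508,.27,-.18],.082,.22))
plan(.508,.27,.11,-.18)
E
```

```text
clock: 15.55
tool_pos: [0.512, 0.2803, 0.2774]
ee_rot: [-2.41, -2.015, 0.004]
wrist_force: [0.4, -0.5, 0.5]
opening: 0.0851
grasp_force: 0.0
(array([ 0.50605778,  0.27289634, -0.15549293]), np.float64(0.0472236958331641))
(array([ 0.50858055,  0.27281055, -0.17970948]), np.float64(0.0939546026487712))
(array([ 0.50685232,  0.27226321, -0.16706408]), np.float64(0.09446848452881584))
pos [0.5126 0.2789 0.2787] yaw -0.1811 z [-0. -0. -1.] q6 0.62 F [-0.4 -0.2  0.8] op 0.0854 g 0.0 t 15.75
shift units [-0.238 -0.072  4.218] turn units -0.0007
```

View pics/w5.png

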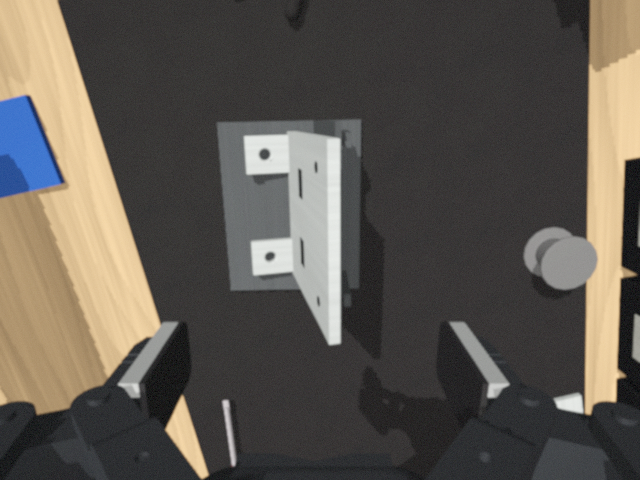

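```bash
python3 - <<'E'
from h import *
from scipy.optimize import least_squares
w=snap('wrist');g=cv2.cvtColor(w['frame'],cv2.COLOR_RGB2GRAY).astype(float)
P=[]
for a in((264,154),(270,256)):
    r=9;sub=g[a[1]-r:a[1]+r+1,a[0]-r:a[0]+r+1];W=np.clip(150-sub,0,None);yy,xx=np.mgrid[-r:r+1,-r:r+1];W[np.hypot(yy,xx)>8.5]=0
    P.append(np.array(a)+[(W*xx).sum()/W.sum(),(W*yy).sum()/W.sum()])
P=np.array(P);L=np.array([[-.026,.05,-.070],[-.026,-.05,-.070]])
def f(q,full=False):
    Rm=Ro.from_euler('z',q[2]).as_matrix()@Ro.from_euler('y',.22).as_matrix()
    return (proj(w,L@Rm.T+[q[0],q[1],.082])-P).ravel()
r=least_squares(f,[.507,.272,-.16],x_scale=[.01,.01,.1]);q=r.x
print(P.round(1),q.round(4),'resid px',r.fun.round(1))
Rm=Ro.from_euler('z',q[2]).as_matrix()@Ro.from_euler('y',.22).as_matrix()
E=np.array([[sx*.004,y,.075] for y in(.07,-.07) for sx in(-1,1)]);print('top corners',proj(w,E@Rm.T+[q[0],q[1],.082]).round())
s=Rm@[0,0,.05]+[q[0],q[1],.082];print('sheet pt 25mm below top',s.round(4))
plan(s[0],s[1],s[2]-.019,q[2])
E
```

```text
[[262.6 152.5]
 [268.3 254.5]] [ 0.5051  0.2734 -0.1594] resid px [-0.  -0.2  0.   0.2]
top corners [[323. 136.]
 [335. 135.]
 [326. 341.]
 [337. 340.]]
sheet pt 25mm below top [0.5159 0.2717 0.1308]
pos [0.5126 0.279  0.2789] yaw -0.1811 z [ 0. -0. -1.] q6 0.62 F [ 0.3 -0.2  0. ] op 0.0855 g 0.0 t 15.8
shift units [-0.165  0.113  4.178] turn units -0.0138
```

```bash
python3 -m pendant '[[1,[-0.165,0.16,0.5],-0.0138],[1,[0,0,0.8],0],[1,[0,0,0.8],0],[1,[0,0,0.8],0],[1,[0,0,0.6],0],[1,[0,0,0.4],0],[1,[0,0,0.28],0],[1,[0,0,0],0],[-0.5,[0,0,0],0],[-0.5,[0,0,0],0],[-0.5,[0,0,0],0],[-0.5,[0,0,0],0],[-0.5,[0,0,0],0]]' 20
python3 - <<'E'
from h import *
plan(.518,.2715,.111,-.16);c=snap('side','s6.png');w=snap('wrist')
cv2.imwrite('pics/s6c.png',np.vstack([cv2.resize(c['frame'][180:290,250:400],(600,440))[:,:,::-1]]))
E
```

```text
clock: 17.1
tool_pos: [0.5176, 0.2723, 0.1119]
ee_rot: [2.39, 2.039, 0.001]
wrist_force: [0.9, -0.1, 0.8]
opening: 0.0213
grasp_force: 0.0
pos [0.5176 0.2723 0.1119] yaw -0.158 z [ 0.  0. -1.] q6 0.58 F [ 0.9 -0.1  0.8] op 0.0213 g 0.0 t 17.1
shift units [-0.018  0.014  0.024] turn units 0.0013
```

View pics/s6c.png

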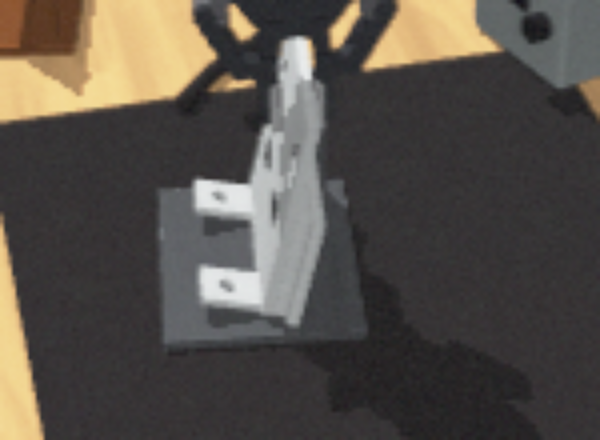

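The side crop shows the panel's upper edge (290,70) between the fingers, feet at (225,200) and (230,285). Next I'll pull it upright loosely caged, then pinch.

```bash
python3 -m pendant '[[-0.5,[0,-0.07,0],0],[-0.5,[0,-0.09,0],0],[-0.5,[0,-0.09,0],0],[-0.5,[0,-0.09,0],0],[-0.5,[0,-0.09,0],0],[-0.5,[0,-0.09,0],0],[-0.5,[0,-0.09,0],0],[-0.5,[0,-0.08,0],0],[-0.5,[0,0,0],0],[-0.65,[0,0,0],0],[-0.75,[0,0,0],0],[-0.85,[0,0,0],0],[-1,[0,0,0],0],[-1,[0,0,0],0],[-1,[0,0,0],0]]' 40
python3 - <<'E'
from h import *
plan(.49,.2715,.111,-.16);c=snap('side')
cv2.imwrite('pics/s7c.png',cv2.resize(c['frame'][170:290,250:400],(600,480))[:,:,::-1])
m=mask('panel_center','side',None)
if m is not None:
  for t in(0,.05,.1): print(t,fit([(c,m)],PANEL,[.49,.272,-.16],.083,t))
E
```

```text
clock: 18.7
tool_pos: [0.4904, 0.2766, 0.1118]
ee_rot: [2.39, 2.039, 0.0]
wrist_force: [2.3, -0.5, 0.0]
opening: 0.0075
grasp_force: 39.4
pos [0.4904 0.2766 0.1118] yaw -0.1581 z [ 0.  0. -1.] q6 0.61 F [ 2.3 -0.5  0. ] op 0.0075 g 39.4 t 18.7
shift units [-0.127  0.01   0.019] turn units 0.0012
0 (array([ 0.49298792,  0.27764496, -0.18808295]), np.float64(0.20542006040084204))
0.05 (array([ 0.49395862,  0.2768515 , -0.18637902]), np.float64(0.31154270646577353))
0.1 (array([ 0.49466985,  0.27488876, -0.18944154]), np.float64(0.4153617132179821))
```

View pics/s7c.png

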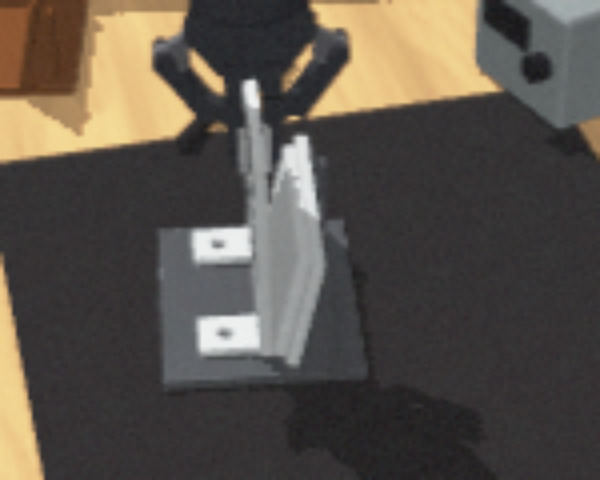

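Upright and pinched flush; both blanks still lean behind. Lifting.

```bash
python3 -m pendant '[[-1,[0,0,0],0],[-1,[0,-0.05,-0.1],0],[-1,[0,-0.1,-0.2],0],[-1,[0,-0.2,-0.4],0],[-1,[0,-0.2,-0.6],0],[-1,[0,-0.2,-0.6],0],[-1,[0,0,-0.4],0],[-1,[0,0,-0.2],0],[-1,[0,0,0],0],[-1,[0,0,0],0]]' 60
python3 - <<'E'
from h import *
s=readout.get_state();plan(.49,.2715,.111,-.16);z=s['tool_pos'][2]-.1118+.083
w=snap('wrist','w8.png');c=snap('side')
cv2.imwrite('pics/s8.png',c['frame'][:,:,::-1])
for nm,cc in(('side',c),('wrist',w)):
    m=mask('panel_center',nm)
    if m is not None: print(nm,m.sum(),fit([(cc,m)],PANEL,[s['tool_pos'][0],s['tool_pos'][1],-.16],z,0))
X=np.array([[-.026,y,-.069] for y in(.05,-.05)]);Rm=Ro.from_euler('z',-.158).as_matrix()
print(proj(w,X@Rm.T+[*s['tool_pos'][:2],z]).round())
E
```

```text
clock: 19.8
tool_pos: [0.4603, 0.2812, 0.2108]
ee_rot: [-2.39, -2.039, 0.002]
wrist_force: [-0.0, -1.1, -3.7]
opening: 0.0072
grasp_force: 59.3
pos [0.4603 0.2812 0.2108] yaw -0.1581 z [-0.001 -0.001 -1.   ] q6 0.64 F [-0.  -1.1 -3.7] op 0.0072 g 59.3 t 19.8
shift units [-0.119  0.775  2.495] turn units 0.0012
side 478.0 (array([ 0.46198569,  0.28243481, -0.17198537]), np.float64(0.32902068501597614))
wrist 15766.0 (array([ 0.45916597,  0.2800432 , -0.15695237]), np.float64(0.15281202288865703))
[[269. 163.]
 [274. 324.]]
```

View pics/w8.png

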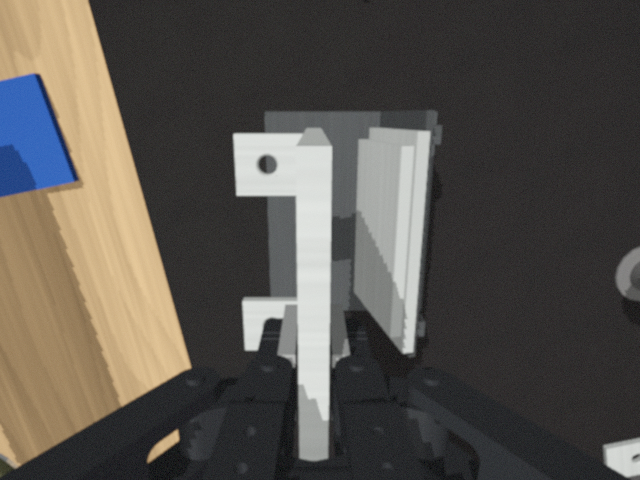

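```bash
python3 - <<'E'
from h import *
w=snap('wrist');s=readout.get_state();tp=s['tool_pos'];R=Ro.from_rotvec(s['ee_rot']).as_matrix()
g=cv2.cvtColor(w['frame'],cv2.COLOR_RGB2GRAY).astype(float);a=(267,164);r=12
sub=g[a[1]-r:a[1]+r+1,a[0]-r:a[0]+r+1];W=np.clip(150-sub,0,None);yy,xx=np.mgrid[-r:r+1,-r:r+1];W[np.hypot(yy,xx)>12]=0
p=np.array(a)+[(W*xx).sum()/W.sum(),(W*yy).sum()/W.sum()]
zb=tp[2]-.1038;H=onz(w,p,zb+.004);h=R.T@(H-tp);print('hole px',p,'tool frame',h.round(4),'expect .05,-.026')
yaw=-.146
D=np.array([.5235,-.2868])
# target: centre of holes in tool frame
for hm in(np.array([h[0]-.05,h[1]]),np.array([0,-.026])):
    ty=np.array([np.cos(yaw),np.sin(yaw)]);tx=np.array([-np.sin(yaw),np.cos(yaw)])
    T=D-hm[0]*tx-hm[1]*ty;print(T)
plan(T[0],T[1],.21,yaw)
E
```

```text
hole px [265.87407097 163.99544474] tool frame [ 0.0491 -0.0278  0.0998] expect .05,-.026
[ 0.55113374 -0.28990723]
[ 0.54922338 -0.29058253]
pos [0.4605 0.2812 0.211 ] yaw -0.1581 z [-0.001 -0.001 -1.   ] q6 0.64 F [-0.3 -0.9 -2.8] op 0.0072 g 59.3 t 20.05
shift units [-13.767   4.442   0.03 ] turn units -0.0077
```

```bash
python3 -m pendant '[[-1,[-0.4,0.13,0],0],[-1,[-0.8,0.26,0],0],[-1,[-0.9,0.29,0],0],[-1,[-0.9,0.29,0],0],[-1,[-0.9,0.29,0],0],[-1,[-0.9,0.29,0],0],[-1,[-0.9,0.29,0],0],[-1,[-0.9,0.29,0],0],[-1,[-0.9,0.29,0],0],[-1,[-0.9,0.29,0],0],[-1,[-0.9,0.29,0],0],[-1,[-0.9,0.29,0],0],[-1,[-0.9,0.29,0],0],[-1,[-0.9,0.29,0],0],[-1,[-0.9,0.29,0],0],[-1,[-0.6,0.2,0],0],[-1,[-0.27,0.09,0],0],[-1,[0,0,0],-0.0077],[-1,[0,0,0],0],[-1,[0,0,0],0]]'
python3 - <<'E'
from h import *
plan(.5507,-.290,.155,-.146)
w=snap('wrist','w9.png');sc=snap('side');tp=readout.get_state()['tool_pos']
D=np.array([.5235,-.2868]);yaw=-.146
print('dowel tip/base px',proj(w,[[D[0]-.05*np.sin(yaw),D[1]+.05*np.cos(yaw),z] for z in(.047,.026)]).round(1))
E
```

```text
clock: 22.05
tool_pos: [0.5497, -0.2895, 0.2118]
ee_rot: [-2.376, -2.055, -0.0]
wrist_force: [0.4, -0.5, -3.6]
opening: 0.0069
grasp_force: 59.2
pos [ 0.5497 -0.2895  0.2118] yaw -0.1449 z [ 0.  0. -1.] q6 -0.4 F [ 0.4 -0.5 -3.6] op 0.0069 g 59.2 t 22.05
shift units [-0.008  0.027  1.421] turn units 0.0007
dowel tip/base px [[277.8 154.2]
 [280.  151.8]]
```

View pics/w9.png

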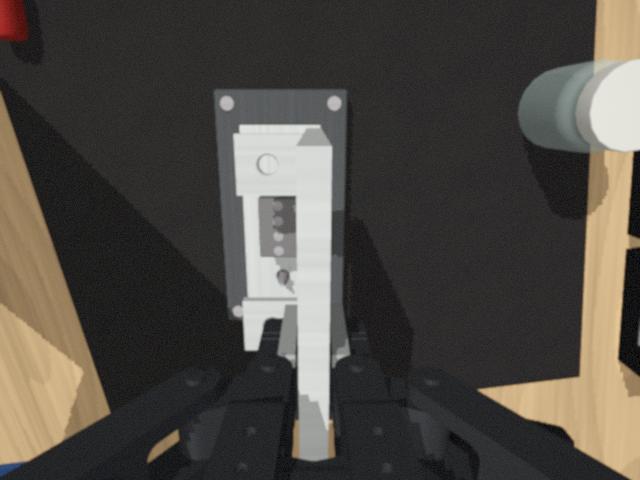

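The foot hole at (267,164) and the lower dowel at (283,276) are visible and everything lines up as computed. Lowering.

```bash
python3 -m pendant '[[-1,[-0.008,0.027,0.4],0],[-1,[0,0,0.5],0],[-1,[0,0,0.3],0],[-1,[0,0,0.15],0],[-1,[0,0,0.1],0],[-1,[0,0,0.1],0],[-1,[0,0,0.07],0],[-1,[0,0,0],0]]'
python3 - <<'E'
from h import *
plan(.5507,-.290,.130,-.146);print(readout.get_state()['torque'])
E
```

```text
clock: 22.95
tool_pos: [0.5507, -0.2911, 0.1468]
ee_rot: [-2.378, -2.053, -0.0]
wrist_force: [-0.6, -0.1, -3.7]
opening: 0.0074
grasp_force: 59.1
pos [ 0.5507 -0.2911  0.1468] yaw -0.146 z [-0.  0. -1.] q6 -0.4 F [-0.6 -0.1 -3.7] op 0.0074 g 59.1 t 22.95
shift units [ 0.027 -0.004  0.421] turn units -0.0
[0.01917422 0.01422119 0.00763361]
```

```bash
python3 -m pendant '[[-1,[0.015,0,0.05],0],[-1,[0,0,0.05],0],[-1,[0,0,0.05],0],[-1,[0,0,0.05],0],[-1,[0,0,0.05],0],[-1,[0,0,0],0]]'
python3 - <<'E'
from h import *
plan(.5507,-.290,.130,-.146);print(readout.get_state()['torque'])
E
```

```text
clock: 23.55
tool_pos: [0.5507, -0.2905, 0.1365]
ee_rot: [-2.377, -2.053, 0.0]
wrist_force: [0.4, 0.6, -3.0]
opening: 0.0075
grasp_force: 59.1
pos [ 0.5507 -0.2905  0.1365] yaw -0.146 z [-0.  0. -1.] q6 -0.4 F [ 0.4  0.6 -3. ] op 0.0075 g 59.1 t 23.55
shift units [ 0.012 -0.002  0.163] turn units -0.0
[ 0.01343602 -0.0141712  -0.01957833]
```

```bash
python3 -m pendant '[[-1,[0,0,0.05],0],[-1,[0,0,0.05],0],[-1,[0,0,0.04],0],[-1,[0,0,0.03],0],[-1,[0,0,0],0],[-1,[0,0,0],0]]'
python3 - <<'E'
from h import *
plan(.5507,-.290,.130,-.146);print(readout.get_state()['torque'])
c=snap('side');cv2.imwrite('pics/s10.png',cv2.resize(c['frame'][300:480,340:500],(640,600),interpolation=cv2.INTER_CUBIC)[:,:,::-1])
E
```

```text
clock: 24.15
tool_pos: [0.5508, -0.2905, 0.1301]
ee_rot: [-2.378, -2.054, -0.0]
wrist_force: [-0.1, 0.6, -3.9]
opening: 0.0076
grasp_force: 59.3
pos [ 0.5508 -0.2905  0.1301] yaw -0.146 z [-0.  0. -1.] q6 -0.4 F [-0.1  0.6 -3.9] op 0.0076 g 59.3 t 24.15
shift units [ 0.012 -0.004  0.002] turn units 0.0
[-0.01502846  0.02678359  0.00521897]
```

View pics/s10.png

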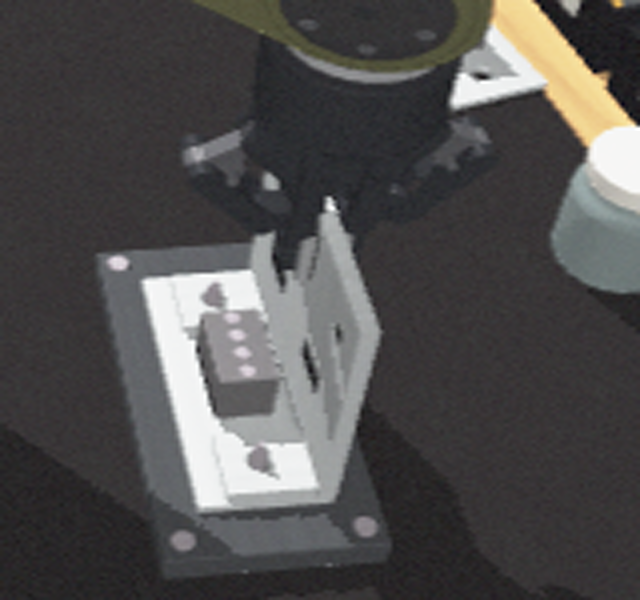

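Both dowels show through the feet at (215,295) and (260,460). It's not touching down yet, so I'll creep down.

```bash
python3 -m pendant '[[-1,[0,0,0.02],0],[-1,[0,0,0.02],0],[-1,[0,0,0],0],[-1,[0,0,0],0]]'; python3 -m pendant '[[-1,[0,0,0.02],0],[-1,[0,0,0],0],[-1,[0,0,0],0]]'
```

```text
clock: 24.6
tool_pos: [0.5512, -0.2906, 0.1297]
ee_rot: [2.376, 2.053, 0.001]
wrist_force: [-2.9, 1.6, 6.1]
opening: 0.0071
grasp_force: 60.8
clock: 24.9
tool_pos: [0.5513, -0.2907, 0.1297]
ee_rot: [2.376, 2.052, 0.001]
wrist_force: [-3.9, 3.0, 13.4]
opening: 0.0071
grasp_force: 61.6
```

Touchdown came exactly at the expected height. I'll ease off, release and retreat.

```bash
python3 -m pendant '[[-1,[0,0,-0.02],0],[-0.7,[0,0,0],0],[-0.6,[0,0,0],0],[-0.4,[0,0,0],0],[0,[0,0,0],0],[0.5,[0,0,0],0],[0.5,[0,0,-0.3],0],[0.5,[0,0,-0.7],0],[0.5,[0,0,-0.8],0],[0.5,[0,0,-0.8],0],[0.5,[0,0,-0.8],0],[0.5,[0,0,0],0],[0.5,[0,0,0],0],[0.5,[0,0,0],0],[0.5,[0,0,0],0]]'
python3 - <<'E'
from h import *
plan(.5507,-.290,.130,-.146)
w=snap('wrist');c=snap('side');m=mask('panel_center','wrist');ms=mask('panel_center','side')
K=np.array([.5235,-.2868])+.026*np.array([np.cos(-.146),np.sin(-.146)])
for n,cc,mm in(('wrist',w,m),('side',c,ms)):
    if mm is not None: print(n,fit([(cc,mm)],PANEL,[*K,-.146],.101),'expect',K)
a=cv2.resize(w['frame'],(533,400));b=cv2.resize(c['frame'][150:480,250:500],(303,400))
im=np.hstack([a,b])[:,:800];cv2.imwrite('pics/f11.png',im[:,:,::-1])
E
```

```text
clock: 26.4
tool_pos: [0.5505, -0.2904, 0.2634]
ee_rot: [-2.376, -2.052, 0.001]
wrist_force: [-0.2, -0.0, -0.3]
opening: 0.0639
grasp_force: 0.0
pos [ 0.5505 -0.2904  0.2634] yaw -0.146 z [-0.002  0.001 -1.   ] q6 -0.4 F [-0.2 -0.  -0.3] op 0.0639 g 0.0 t 26.4
shift units [0.008 0.009 3.336] turn units -0.0
wrist (array([ 0.55037316, -0.29183012, -0.14356313]), np.float64(0.10632544977731795)) expect [ 0.54922338 -0.29058253]
side (array([ 0.5529347 , -0.29140282, -0.15800292]), np.float64(0.10175873456720985)) expect [ 0.54922338 -0.29058253]
```

View pics/f11.png

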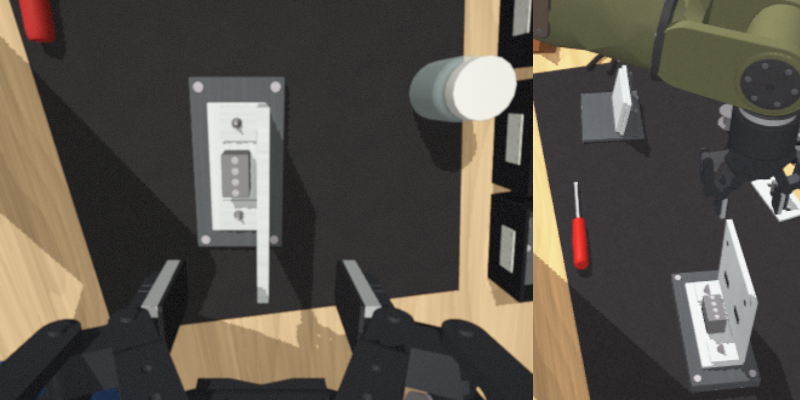

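The panel stands upright on the plate with both dowels through its feet at (237,123) and (238,215). The blanks still lean in the rack at (620,100), and the gripper is clear of everything. Handing in.

```bash
python3 -c "
from rig import job
print(job.close_job())"
```

```text
the job is handed in; nothing more can be done
None
```

The job is handed in at about 26 s of the 64 s allowed: the carrier plate and footed panel look home over both dowels, everything is released, and the blanks still lean in the rack; no verdict was returned.

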